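# Secure the parts case and draw out its pull handle

### The job

The lid of the parts case on the bench is shut but not secured: turn its steel turnbutton as far as it goes, so that its long end lies over the lid. Then squeeze the release button in the grip bar of the case's telescoping pull handle, draw the handle out past its first stop all the way to the second stop, and finish while still holding it there: do not let go, because a spring draws it back in. Keep the lid shut and leave the other things on the bench and on the lid where they are.

Things in the scene. Friction and masses are not known exactly. Their poses are not given: they have to be found in the camera images.
- case: Grey hard case for car parts, lying flat and fixed on the bench: 280 (its x) by 360 (its y) mm, lid top 110 mm above the bench. Origin: centre of its underside, on the bench. Its z is up; the pull handle comes out of its -y end (end face at y = -180 mm), the turnbutton is on the rim along its -x side (towards the robot), two small wheels at its +y end. The case cannot move.
- case_lid (a joint): Black lid of the case, hinged along the case's +x side: 0 = shut (starts shut), grows as it lifts (rad). Lid edge on the turnbutton's side is at case x = -90 mm.
- turnbutton (a joint): Angle of the turnbutton about its upright pivot, rad, 0 to 1.5; grows as it turns clockwise seen from above. At 0 its long end points along the case's +y (beside the lid); at 1.5 (its stop) it points nearly along the case's +x, over the lid's edge. Starts between 0 and 0.4. It stays where it is left; friction 0.06 N m.
- turnbutton_grip (a point): Centre of the upright finger fin of the steel turnbutton, on its pivot axis (case x = -117, y = 40 mm), 130 mm above the bench. The fin is 34 mm long, 12 mm thick and 26 mm high (from 117 to 143 mm above the bench), and lies along the wing. The wing under it is a flat bar 18 mm wide and 5 mm thick, its top 117 mm above the bench; its long end reaches 45 mm from the pivot, its short end 20 mm. The point's axes turn with the turnbutton: its y points along the long end, z up.
- pull_handle (a joint): How far the telescoping pull handle is drawn out, m: 0 = home (starts there), first stop 0.055, second stop = end of travel 0.12. It slides straight out along the case's -y. With the release button out it is locked at home (1.5 mm play) and catches at the first stop; with the button held in it slides freely past both locks. The second stop has no lock. A spring always draws it in, with 4 N at home to 6 N at the second stop (plus 1 N friction).
- handle_grip (a point): Centre of the handle's black grip bar, on the case's centre line (case x = 0), 80 mm above the bench, at case y = -242 mm when home; moves with the handle. The bar is 160 mm long along the case's x, 24 mm thick along the case's y (31 mm over the button) and 28 mm high (66 to 94 mm above the bench); free gap of 50 mm between it and the case's end, crossed by two rods 12 mm thick at case x = -55 and +55 mm. Axes as the case's.
- release_button (a joint): Travel of the grey release button, m: 0 = out, 0.006 = fully in; unlocks from about 0.004. It is a 52 (case x) by 22 mm (z) plate in the middle of the bar's outer face (the one looking away from the case), standing 7 mm proud, pressed in towards the case: fingers from above, one in the gap, one outside, pinch bar and button together. Spring 2.4 N at first to 6 N fully in.
- tape_roll: Bystander: roll core of tape, 96 mm across, 45 mm high, on the lid. Origin centre of underside.
- spray_can: Bystander: upright can, 60 mm across, 180 mm high, beyond the case's wheel end. Origin centre of underside.
- clip_jar: Bystander: jar 66 mm across, 90 mm high, beyond the case's wheel end. Origin centre of underside.
- tape_measure: Bystander: yellow tape measure 65 x 35 x 62 mm, at the far side of the handle. Origin centre of underside.
- small_carton: Bystander: white carton 100 x 70 x 60 mm, on the lid. Origin centre of underside.
- marker: Bystander: black marker 130 mm long, 16 mm thick, lying on the bench before the case. Origin at its middle, underside.
- bracket: Bystander: dark steel angle bracket 50 x 90 x 40 mm, at the near side of the handle. Origin centre of underside.

How it is judged:
By the outcome, as a careful person would: the job done as asked, in the order asked, and still so for the second after the job is handed in, while the arm keeps its last pose, push and grip.
It also fails if it takes over 45 s, if anything falls off the work surface, if the arm or the gripper's body presses on something with over 40 N, if the wrist force passes 120 N, or if a joint passes its speed limit or range.

### The arm

A 7-joint arm with a two-finger parallel gripper is mounted at the origin on the work surface. World frame = base frame: x ahead of the robot, y to its left, z up, the work surface at z = 0. Lengths are in m, angles in rad, forces in N, time in s.
With the tool pointing down it reaches from about 0.4 to 0.925 m from the base axis. Payload 4.1 kg.
Tool frame: the origin (TCP) lies at the centre of the arm's flange, where the gripper is bolted on; the fingertips stand 173 mm ahead of it and the grasp point (between the pads) lies 155 mm ahead of it (finger_overhang is the distance from the TCP to the fingertips, in m); z points along the fingers, y is the direction in which the jaws open and shut (so a half turn about z gives the same grasp; the last joint's range is limited). The gripper opens to 85 mm and grips with 20 to 120 N. Pads are 22 mm wide; open, the fingers measure 114 mm over their backs; the gripper's body (76 mm by 85 mm) begins 54 mm behind the grasp point. The pads swing forward as they close: fully open they stand 13 mm farther back than shut.
Start: joints at [-1.362, 0.398, 0.045, 1.537, -0.019, 1.207, -0.051], TCP at [0.197, 0.619, 0.405] pointing down, gripper open.
Joint ranges: [-2.82, 2.82], [-0.49, 2.23], [-1.37, 1.46], [0, 2.46], [-1.36, 4.5], [0.23, 2], [-2.94, 2.94]. Speed limits (rad/s): [2.57, 2.57, 3.14, 3.14, 3.14, 3.14, 3.14].

### API

Orientations are given as a rotation vector (axis times angle).
In Python, from bench import get_obs, get_image, finish_job, finger_overhang gives the robot as it stands. The module is installed in compiled form; this text tells all that it offers.
- The arm moves only by the shell command python3 -m crank 'ROWS' [FORCE]. ROWS is JSON, a list of rows, each an object of numbers: "x", "y", "z": the shift along the tool's x, y, z in mm; "twist": the turn about the tool's z in degrees; "grip": the gripper's target within -1 to 1 (shut at 1, half-way at 0, fully open at -1). In form: [{"x": .., "y": .., "z": .., "twist": .., "grip": ..}, ...]. A call has 1 to 20 rows; each row is the pose to reach, as a shift and turn from the pose commanded when the call began, along the tool's axes at that moment; what a row does not reach only later rows make up. A row lasts 1/8 s, in which the tool goes at most 62.5 mm and 10.7 degrees, less where a joint would pass 70% of its speed; a pose out of reach is approached as far as the arm can. A call with a gripper value outside its range is refused whole. The fingers move at their own pace and stop on an object; FORCE is the grip in N (left out, the last holds). Time passes only in rows, so rows that repeat a pose let the fingers close. It gives the time, the measured TCP pose, the force and the opening at its end, in the units of the state.
- get_obs(): the state, without advancing time (a new reading comes with each control period).
- get_image(name): name is "scene" or "top"; returns a dict with "color" (384x512x3 uint8, red, green, blue), "camera_matrix" (3x3 intrinsics, pixels), "rvec" (rotation vector, rad) and "tvec" (3), from world to camera coordinates, as OpenCV has them. Camera axes: x right, y down, z forward; pixel columns grow to the right and rows downward; lengths in m; the calibration is good to about 2 mm. A picture is of the moment at which its call begins. There is no depth.
- finish_job(): hands the job in, once; it reports no verdict.
The state is a dict: "time_s": time; "joint_positions": joint angles; "joint_vel": joint speeds; "tau": joint torques, N m; "position": TCP position; "orientation": TCP orientation; "wrist_force": force on the tool from outside, world axes, zero at the start; "wrist_torque": the same for the moment, N m; "gripper_width": finger opening in m.
Only numpy, scipy, OpenCV 4.12 (cv2) and the standard library are available. Lean on these libraries where they do the work, as an engineer would, in place of code of your own. Each camera call takes 0.05 s, during which the arm holds its last target.

## Working session

There is one attempt and no reset: what is moved stays moved. The work goes in short steps, Python scripts to look and compute and a shell command to move; the robot and the scene stay as the last step left them, time stands still between calls to the robot, and variables do not carry over. Pictures are saved under pics/ and viewed, and the job is handed in when it is done.

```bash
mkdir -p pics; python3 - <<'E'
from bench import *
import cv2
o=get_obs(); print(o['time_s'],o['position'],o['orientation'],o['gripper_width'],finger_overhang)
for n in ("scene","top"):
    i=get_image(n); cv2.imwrite(f"pics/{n}0.png",cv2.cvtColor(i["color"],cv2.COLOR_RGB2BGR)); print(n,i["camera_matrix"].tolist(),i["rvec"],i["tvec"])
E
```

```text
0.0 [0.19680152 0.61917251 0.40369984] [-4.81460282e-01 -3.10431956e+00  3.00103699e-03] 0.08555673444248083 0.1734
scene [[368.9171169006629, 0.0, 245.42947846377643], [0.0, 368.9171169006629, 189.46688953030448], [0.0, 0.0, 1.0]] [ 1.85539941  1.66073851 -0.67689371] [-0.1870211  -0.30725541  1.42103864]
top [[461.35093300612647, 0.0, 256.09948850967686], [0.0, 461.35093300612647, 186.94535099923922], [0.0, 0.0, 1.0]] [ 2.19323449 -2.15078513  0.15525118] [0.12353051 0.58085572 1.22370888]
```

View pics/scene0.png

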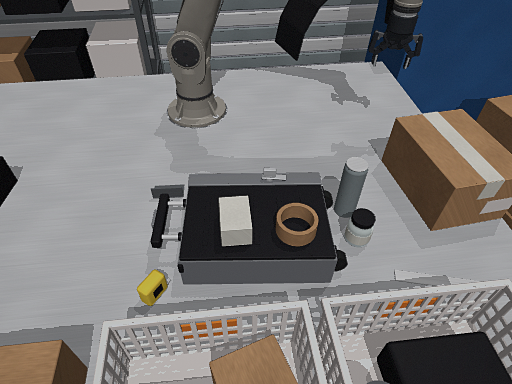

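View pics/top0.png

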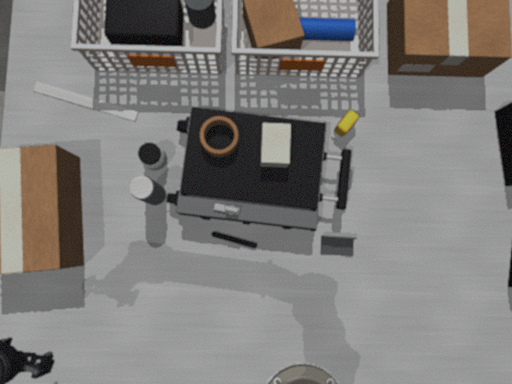

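The top view shows the case, with its lid's left edge near px (186,110)-(180,212), the turnbutton near (227,209) and the grip bar near (344,180). The bracket is at (338,243) and the marker at (234,239). I'll zoom in to get exact corners.

```bash
cat > h.py <<'E'
from bench import *
import numpy as np, cv2
def P(n):
    i=get_image(n); return i
def ray(i,u,v,z):
    R,_=cv2.Rodrigues(i["rvec"]); t=i["tvec"]
    d=R.T@np.linalg.inv(i["camera_matrix"])@np.array([u,v,1.]); c=-R.T@t
    return c+d*(z-c[2])/d[2]
def proj(i,p):
    return cv2.projectPoints(np.array(p,float).reshape(-1,1,3),i["rvec"],i["tvec"],i["camera_matrix"],None)[0].reshape(-1,2)
def crop(i,x0,y0,x1,y1,s,fn):
    c=cv2.cvtColor(i["color"][y0:y1,x0:x1],cv2.COLOR_RGB2BGR)
    cv2.imwrite(fn,cv2.resize(c,None,fx=s,fy=s,interpolation=cv2.INTER_CUBIC))
E
python3 - <<'E'
from h import *
i=P("top"); crop(i,170,95,370,245,4,"pics/t1.png")
i=P("scene"); crop(i,140,150,340,300,4,"pics/s1.png")
E
```

```text
(no output)
```

View pics/t1.png

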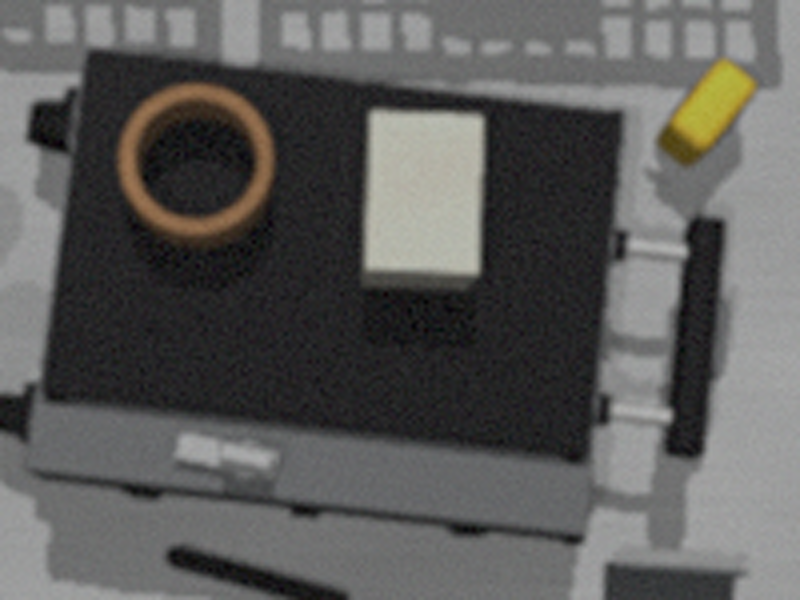

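View pics/s1.png

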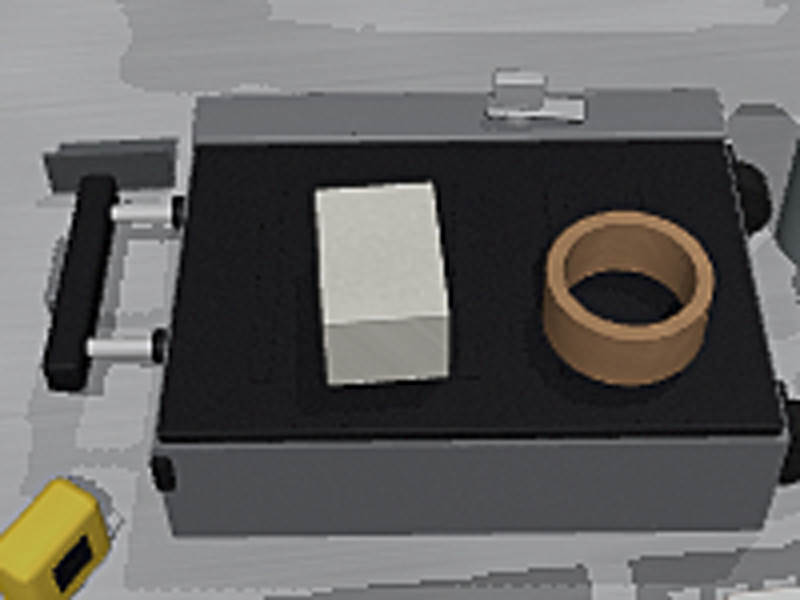

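```bash
cat > case.py <<'E'
from h import *
from scipy.optimize import least_squares
def fit(T,S,o):
    # o: case pts
    def res(p):
        c,s=np.cos(p[2]),np.sin(p[2]); W=[[p[0]+c*x-s*y,p[1]+s*x+c*y,z] for x,y,z in o]
        return W
    return res
E
python3 - <<'E'
from h import *
t=P("top"); s=P("scene")
f=lambda a,ox,oy:[((x+.5)/4-.5+ox,(y+.5)/4-.5+oy) for x,y in a]
# order: lid (-90,+180),(−90,−180),(140,-180),(140,180)
T=f([(47,402),(583,458),(622,110),(88,52)],170,95)
S=f([(727,145),(192,145),(160,435),(782,435)],140,150)
O=np.array([[-.09,.18],[-.09,-.18],[.14,-.18],[.14,.18]])
for n,i,px in(("top",t,T),("scene",s,S)):
    W=np.array([ray(i,u,v,.11)[:2] for u,v in px]); print(W.round(4).tolist())
    a=O-O.mean(0); b=W-W.mean(0); th=np.arctan2((a[:,0]*b[:,1]-a[:,1]*b[:,0]).sum(),(a*b).sum())
    R=np.array([[np.cos(th),-np.sin(th)],[np.sin(th),np.cos(th)]]); c=W.mean(0)-R@O.mean(0)
    print(n,"yaw",th,"c",c,"res",(W-c-O@R.T).round(4).tolist())
    print(" fin",c+R@[-.117,.04]," grip",c+R@[0,-.242])
# fin top in both views, bar top ends
print("fin top top-cam",[ray(t,*p,.143)[:2].round(4) for p in f([(180,437),(216,447),(178,458),(214,470)],170,95)])
print("fin top scene",[ray(s,*p,.143)[:2].round(4) for p in f([(497,70),(546,73),(545,86),(495,84)],140,150)])
print("bar top",[ray(t,*p,.094)[:2].round(4) for p in f([(693,217),(724,217),(668,453),(702,455)],170,95)])
print("bar scene",[ray(s,*p,.094)[:2].round(4) for p in f([(80,178),(116,180),(46,364),(84,366)],140,150)])
E
```

```text
[[0.5442, 0.326], [0.5154, -0.0154], [0.7431, -0.0403], [0.7731, 0.3079]]
top yaw -0.08760203033273373 c [0.61905399 0.1467587 ] res [[-0.0009, -0.0079], [0.0018, 0.0093], [0.0004, 0.0045], [-0.0012, -0.0059]]
 fin [0.50600224 0.19684165]  grip [ 0.5978814  -0.09431332]
[[0.5611, 0.3303], [0.5207, -0.0224], [0.747, -0.0401], [0.7858, 0.3041]]
scene yaw -0.10836631831341459 c [0.62878019 0.14566519] res [[0.0023, -0.0041], [0.0008, 0.0012], [-0.0015, 0.0083], [-0.0017, -0.0054]]
 fin [0.51679267 0.19808461]  grip [ 0.60260684 -0.09491527]
fin top top-cam [array([0.521, 0.239]), array([0.5153, 0.2167]), array([0.5081, 0.2399]), array([0.5011, 0.2175])]
fin top scene [array([0.5065, 0.1833]), array([0.5131, 0.2151]), array([0.5255, 0.2124]), array([0.5198, 0.18  ])]
bar top [array([ 0.6766, -0.0899]), array([ 0.677 , -0.1104]), array([ 0.5209, -0.073 ]), array([ 0.5201, -0.0951])]
bar scene [array([ 0.5271, -0.0984]), array([ 0.5317, -0.0745]), array([ 0.6785, -0.1105]), array([ 0.6825, -0.088 ])]
```

```bash
python3 - <<'E'
from h import *
t=P("top"); s=P("scene")
for n,i,b in(("top",t,(178,100,332,225)),("scene",s,(178,170,340,270))):
    g=cv2.cvtColor(i["color"],cv2.COLOR_RGB2GRAY); x0,y0,x1,y1=b
    m=np.zeros_like(g); m[y0:y1,x0:x1]=(g[y0:y1,x0:x1]<50)*255
    m=cv2.morphologyEx(m,cv2.MORPH_OPEN,np.ones((7,7)))
    cs,_=cv2.findContours(m,cv2.RETR_EXTERNAL,cv2.CHAIN_APPROX_NONE)
    c=max(cs,key=cv2.contourArea); h=cv2.convexHull(c); q=cv2.approxPolyDP(h,6,True)[:,0]
    print(n,cv2.contourArea(c),q.tolist())
    pts=c[:,0].astype(float)
    # line fit per quad edge
    L=[]
    for k in range(len(q)):
        a,b2=q[k].astype(float),q[(k+1)%len(q)].astype(float); d=b2-a; l=np.linalg.norm(d); d/=l
        r=pts-a; al=r@d; pe=abs(r@np.array([-d[1],d[0]])); sel=pts[(al>.1*l)&(al<.9*l)&(pe<2.5)]
        v=cv2.fitLine(sel.astype(np.float32),cv2.DIST_HUBER,0,.01,.01).ravel(); L.append(np.cross([v[2],v[3],1],[v[2]+v[0],v[3]+v[1],1]))
    C=[]
    for k in range(len(L)):
        p=np.cross(L[k-1],L[k]); C.append(p[:2]/p[2])
    for p in C: print(p.round(2),ray(i,*p,.11)[:2].round(4))
crop(t,205,195,255,232,14,"pics/t2.png"); crop(s,250,160,300,197,14,"pics/s2.png")
E
```

```text
top 8439.0 [[192, 109], [323, 124], [316, 208], [182, 194]]
[192.51 108.4 ] [0.771  0.3056]
[323.59 123.94] [ 0.7382 -0.0363]
[315.81 208.66] [ 0.5166 -0.0165]
[180.73 192.9 ] [0.5499 0.3279]
scene 10575.0 [[331, 196], [334, 258], [180, 260], [189, 186], [320, 185]]
[319.66 187.66] [0.567  0.3241]
[335.56 257.8 ] [0.7844 0.3054]
[178.89 260.  ] [ 0.7511 -0.0417]
[189.02 186.38] [ 0.523  -0.0187]
[316.62 184.62] [0.555  0.3189]
```

View pics/t2.png

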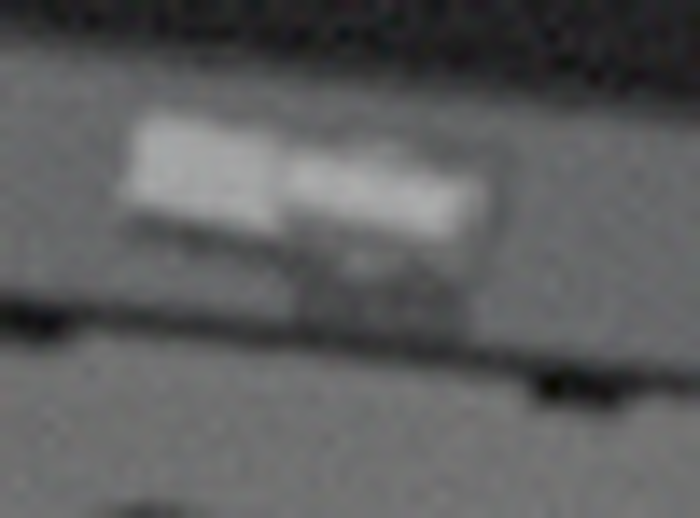

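View pics/s2.png

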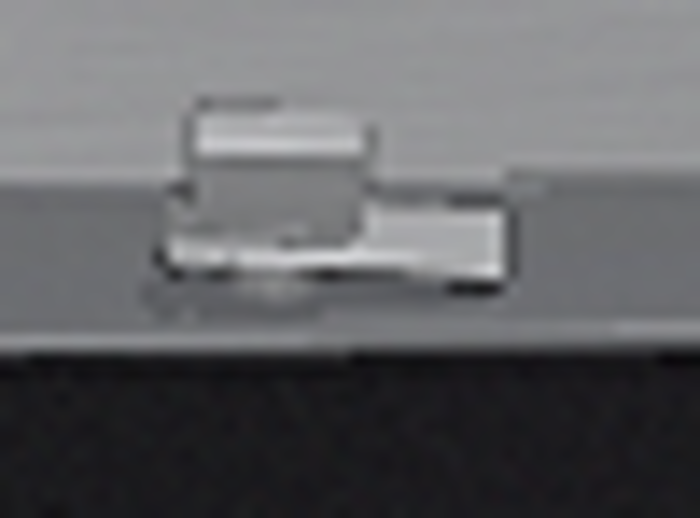

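```bash
python3 - <<'E'
from h import *
t=P("top"); s=P("scene")
f=lambda a,ox,oy:[((x+.5)/14-.5+ox,(y+.5)/14-.5+oy) for x,y in a]
def tri(a,b):
    M=[i["camera_matrix"]@np.c_[cv2.Rodrigues(i["rvec"])[0],i["tvec"]] for i in(t,s)]
    X=cv2.triangulatePoints(M[0],M[1],np.array(a,float).reshape(2,1),np.array(b,float).reshape(2,1)).ravel(); return X[:3]/X[3]
a=f([(290,150),(478,180),(460,240),(280,205)],205,195); b=f([(368,155),(195,155),(200,112),(365,112)],250,160)
print("top",[ray(t,*p,.143)[:2].round(4).tolist() for p in a],np.mean([ray(t,*p,.143) for p in a],0))
print("scn",[ray(s,*p,.143)[:2].round(4).tolist() for p in b],np.mean([ray(s,*p,.143) for p in b],0))
print("tri fin centre",tri(np.mean(a,0),np.mean(b,0)))
# wing tip ends, z=.117: 
print("tip top",[ray(t,*p,.117)[:2].round(4) for p in f([(140,112),(125,195)],205,195)])
print("tip scn",[ray(s,*p,.117)[:2].round(4) for p in f([(505,278),(505,208)],250,160)])
th=-.0955;R=np.array([[np.cos(th),-np.sin(th)],[np.sin(th),np.cos(th)]]);c=np.array([.624,.1465])
print("model fin",c+R@[-.117,.04],"bar",c+R@[0,-.242])
R,_=cv2.Rodrigues(get_obs()['orientation']);print(R.round(4))
E
```

```text
top [[0.5182, 0.2128], [0.5135, 0.1795], [0.5029, 0.1825], [0.5084, 0.2143]] [0.51075502 0.19725944 0.143     ]
scn [[0.5235, 0.2126], [0.5198, 0.1803], [0.5081, 0.1829], [0.5116, 0.214]] [0.51574215 0.19742786 0.143     ]
tri fin centre [0.51111734 0.1977482  0.13868157]
tip top [array([0.5265, 0.241 ]), array([0.5115, 0.2433])]
tip scn [array([0.5331, 0.2388]), array([0.514 , 0.2424])]
model fin [0.51134733 0.19747426] bar [ 0.60092411 -0.09439729]
[[-0.953  0.303  0.   ]
 [ 0.303  0.953  0.   ]
 [ 0.     0.    -1.   ]]
```

```bash
python3 -m crank '[{"x":-20,"y":-15,"z":0,"twist":-4,"grip":-1},{"x":-60,"y":-43,"z":0,"twist":-12,"grip":-1},{"x":-100,"y":-71,"z":0,"twist":-22,"grip":-1},{"x":-140,"y":-100,"z":0,"twist":-32,"grip":-1},{"x":-180,"y":-128,"z":0,"twist":-42,"grip":-1},{"x":-220,"y":-157,"z":0,"twist":-52,"grip":-1},{"x":-260,"y":-185,"z":0,"twist":-62,"grip":-1},{"x":-300,"y":-214,"z":0,"twist":-72,"grip":-1},{"x":-340,"y":-242,"z":0,"twist":-82,"grip":-1},{"x":-380,"y":-271,"z":10,"twist":-90,"grip":-1},{"x":-410,"y":-292,"z":20,"twist":-96,"grip":-1},{"x":-425,"y":-303,"z":30,"twist":-99,"grip":-1},{"x":-429,"y":-306,"z":40,"twist":-99,"grip":-1},{"x":-429,"y":-306,"z":40,"twist":-99,"grip":-1}]' 30
python3 - <<'E'
from h import *
t=P("top"); s=P("scene")
o=get_obs();print(o['position'],cv2.Rodrigues(o['orientation'])[0].round(3).tolist(),o['joint_positions'])
crop(t,180,150,280,225,8,"pics/t3.png"); crop(s,220,110,320,185,8,"pics/s3.png")
E
```

```text
time_s: 2.25
position: [0.5125, 0.1983, 0.3639]
orientation: [2.047, -2.381, -0.002]
wrist_force: [-0.7, 0.4, 0.3]
gripper_width: 0.0856
[0.51253286 0.1991837  0.36487834] [[-0.149, -0.989, -0.0], [-0.989, 0.149, 0.001], [-0.001, 0.0, -1.0]] [-0.53126888  0.25597278  0.09871382  1.82828679 -0.02953165  1.05848739
  2.57119069]
```

View pics/t3.png

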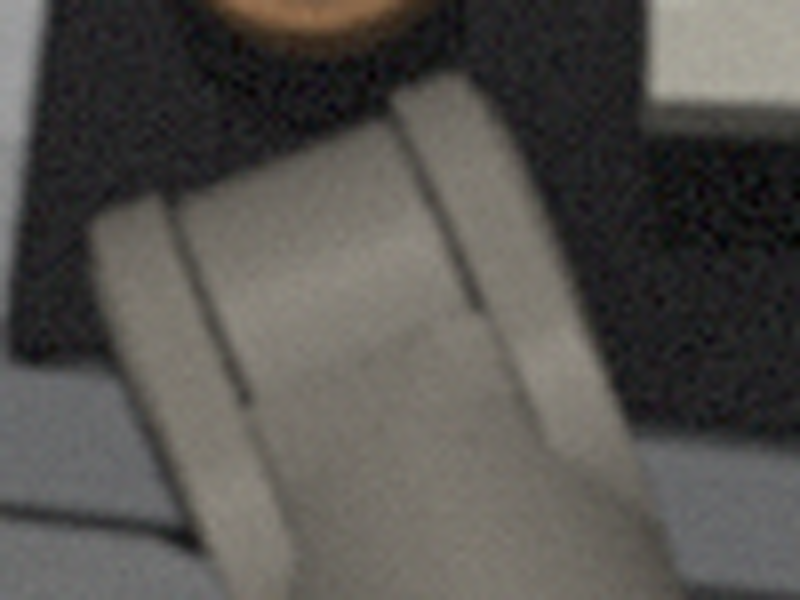

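View pics/s3.png

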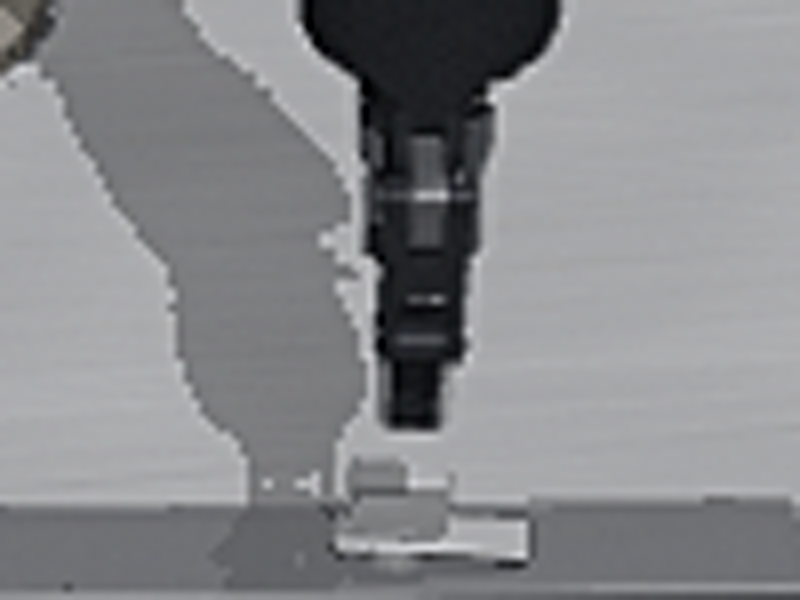

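```bash
python3 - <<'E'
from h import *
s=P("scene"); R=cv2.Rodrigues(get_obs()['orientation'])[0]; p=get_obs()['position']
print(p)
for d in(.160,.1734):
  for k in(-.043,-.057,.043): 
    q=p+R@[0,k,d]; print(d,k,((proj(s,q)-[220,110])*8).round(0))
print("fin top centre",((proj(s,[.513,.1974,.143])-[220,110])*8).round(0), "mid",((proj(s,[.513,.1974,.130])-[220,110])*8).round(0))
E
```

```text
[0.51259051 0.19923182 0.3650732 ]
0.16 -0.043 [[411. 412.]]
0.16 -0.057 [[412. 443.]]
0.16 0.043 [[409. 236.]]
0.1734 -0.043 [[409. 444.]]
0.1734 -0.057 [[410. 475.]]
0.1734 0.043 [[407. 269.]]
fin top centre [[396. 467.]] mid [[394. 496.]]
```

```bash
python3 -m crank '[{"x":2,"y":0,"z":30,"twist":0,"grip":-1},{"x":2,"y":0,"z":60,"twist":0,"grip":-1},{"x":2,"y":0,"z":70,"twist":0,"grip":-1},{"x":2,"y":0,"z":70,"twist":0,"grip":0.2},{"x":2,"y":0,"z":70,"twist":0,"grip":1},{"x":2,"y":0,"z":70,"twist":0,"grip":1},{"x":2,"y":0,"z":70,"twist":0,"grip":1},{"x":2,"y":0,"z":70,"twist":0,"grip":1},{"x":2,"y":0,"z":70,"twist":0,"grip":1},{"x":2,"y":0,"z":70,"twist":0,"grip":1}]' 30
python3 - <<'E'
from h import *
t=P("top"); s=P("scene")
o=get_obs();print(o['position'],o['wrist_force'],o['wrist_torque'],o['gripper_width'])
crop(s,220,110,320,185,8,"pics/s4.png")
E
```

```text
time_s: 3.65
position: [0.5127, 0.196, 0.2955]
orientation: [-2.048, 2.382, 0.001]
wrist_force: [-2.2, -0.7, 5.7]
gripper_width: 0.0112
[0.51268239 0.1960716  0.29549375] [-2.93315007 -0.09752505  5.69858935] [-0.11251629  0.5117429  -0.09599518] 0.011450654805329346
```

View pics/s4.png

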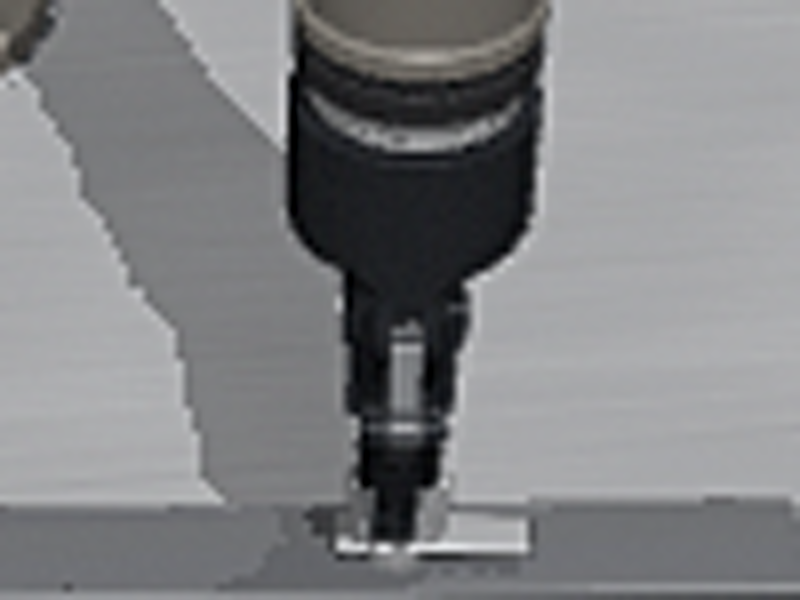

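```bash
python3 -m crank '[{"x":0,"y":0,"z":-1,"twist":3,"grip":1},{"x":0,"y":0,"z":-1,"twist":9,"grip":1},{"x":0,"y":0,"z":-1,"twist":16,"grip":1},{"x":0,"y":0,"z":-1,"twist":24,"grip":1},{"x":0,"y":0,"z":-1,"twist":32,"grip":1},{"x":0,"y":0,"z":-1,"twist":40,"grip":1},{"x":0,"y":0,"z":-1,"twist":48,"grip":1},{"x":0,"y":0,"z":-1,"twist":56,"grip":1},{"x":0,"y":0,"z":-1,"twist":64,"grip":1},{"x":0,"y":0,"z":-1,"twist":71,"grip":1},{"x":0,"y":0,"z":-1,"twist":76,"grip":1},{"x":0,"y":0,"z":-1,"twist":78,"grip":1},{"x":0,"y":0,"z":-1,"twist":78,"grip":1}]' 30
python3 - <<'E'
from h import *
s=P("scene")
o=get_obs();R=cv2.Rodrigues(o['orientation'])[0];print(o['position'],o['wrist_force'],o['wrist_torque'],o['gripper_width'],R[:,1].round(3))
crop(s,220,110,320,185,8,"pics/s5.png")
E
```

```text
time_s: 5.38
position: [0.5117, 0.1973, 0.2955]
orientation: [0.095, -3.137, -0.003]
wrist_force: [-4.0, 3.4, 1.6]
gripper_width: 0.0111
[0.5116795  0.19733808 0.29552136] [-4.2496043   4.34328587  2.32237527] [ 0.66968762  0.94171053 -0.02576502] 0.011303794151910138 [-0.06   0.998  0.002]
```

View pics/s5.png

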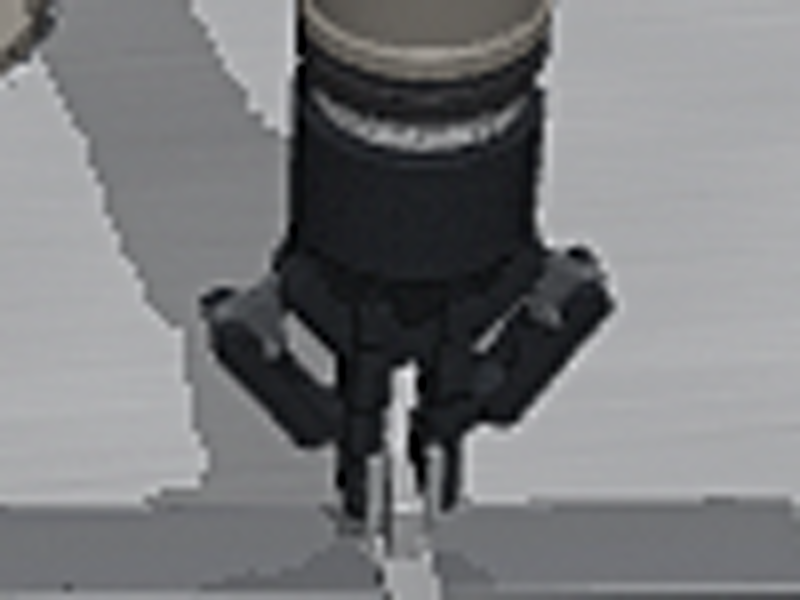

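```bash
python3 -m crank '[{"x":0,"y":0,"z":0,"twist":2,"grip":1},{"x":0,"y":0,"z":0,"twist":4,"grip":1},{"x":0,"y":0,"z":0,"twist":6,"grip":1},{"x":0,"y":0,"z":0,"twist":6,"grip":1}]' 30
python3 -c "
from h import *
o=get_obs();print(o['wrist_torque'],cv2.Rodrigues(o['orientation'])[0][:,1].round(3))"
python3 -m crank '[{"x":0,"y":0,"z":0,"twist":2,"grip":1},{"x":0,"y":0,"z":0,"twist":4,"grip":1},{"x":0,"y":0,"z":0,"twist":4,"grip":1}]' 30
python3 - <<'E'
from h import *
s=P("scene")
o=get_obs();R=cv2.Rodrigues(o['orientation'])[0];print(o['position'],o['wrist_force'],o['wrist_torque'],o['gripper_width'],R[:,1].round(3))
E
```

```text
time_s: 5.92
position: [0.5117, 0.1976, 0.2955]
orientation: [-0.066, -3.139, -0.002]
wrist_force: [-3.7, 4.0, 1.7]
gripper_width: 0.0112
[0.7649281  0.83827096 0.38201245] [0.042 0.999 0.001]
time_s: 6.3
position: [0.5117, 0.1978, 0.2956]
orientation: [-0.169, -3.135, -0.0]
wrist_force: [-3.9, 2.7, 3.6]
gripper_width: 0.0113
[0.51168591 0.19778045 0.29561007] [-4.17213555  2.95321754  2.44274368] [0.63332675 0.89023912 1.33139231] 0.01142888527137649 [0.107 0.994 0.   ]
```

```bash
python3 -m crank '[{"x":0,"y":0,"z":0,"twist":-3,"grip":1},{"x":0,"y":0,"z":0,"twist":-3,"grip":-1},{"x":0,"y":0,"z":0,"twist":-3,"grip":-1},{"x":0,"y":0,"z":0,"twist":-3,"grip":-1},{"x":0,"y":0,"z":0,"twist":-3,"grip":-1},{"x":0,"y":0,"z":-30,"twist":-3,"grip":-1},{"x":0,"y":0,"z":-75,"twist":-3,"grip":-1},{"x":0,"y":0,"z":-100,"twist":-3,"grip":-1}]' 30
python3 - <<'E'
from h import *
s=P("scene")
o=get_obs();R=cv2.Rodrigues(o['orientation'])[0];print(o['position'],o['wrist_force'],o['wrist_torque'],o['gripper_width'],R.round(3))
crop(s,220,110,320,185,8,"pics/s6.png")
p=o['position']; th=-.0955
ax=np.array([np.cos(th),np.sin(th)]);ay=np.array([-np.sin(th),np.cos(th)])
g=np.array([.602,-.0935]); d=np.r_[g-p[:2],0]; print("move in tool",R.T@d)
E
```

```text
time_s: 7.35
position: [0.5133, 0.1958, 0.3981]
orientation: [0.1, 3.137, 0.002]
wrist_force: [-0.3, -0.1, 0.3]
gripper_width: 0.0854
[0.5141729  0.19597237 0.40082082] [ 1.29474512 -0.16507638  2.14781704] [ 0.0314924  -0.0503985   0.00933172] 0.08564089927276212 [[-0.998  0.064  0.007]
 [ 0.064  0.998  0.004]
 [-0.007  0.004 -1.   ]]
move in tool [-0.10614698 -0.28326738 -0.00051815]
```

View pics/s6.png

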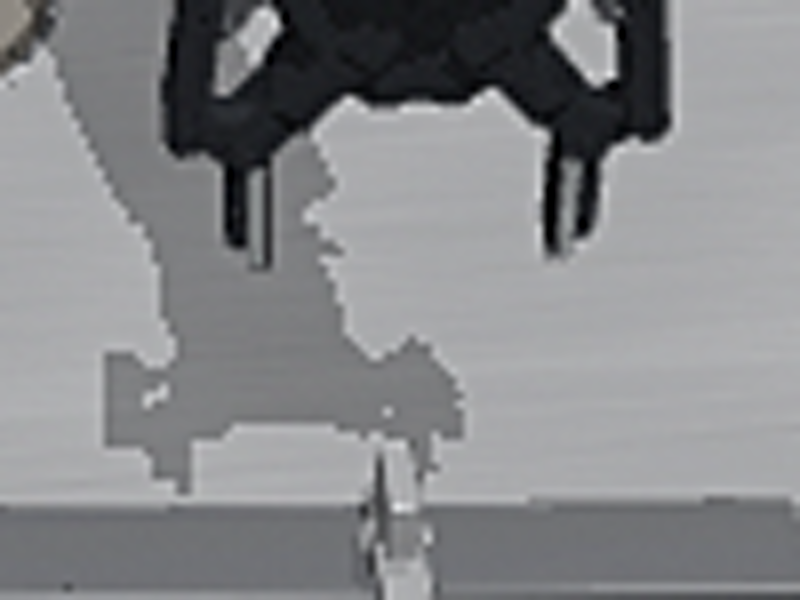

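```bash
python3 -m crank '[{"x":-7,"y":-20,"z":0,"twist":0,"grip":-1},{"x":-20,"y":-55,"z":0,"twist":1,"grip":-0.4},{"x":-40,"y":-105,"z":0,"twist":2,"grip":-0.4},{"x":-60,"y":-160,"z":0,"twist":2,"grip":-0.4},{"x":-80,"y":-215,"z":0,"twist":2,"grip":-0.4},{"x":-97,"y":-260,"z":0,"twist":2,"grip":-0.4},{"x":-106,"y":-286,"z":20,"twist":2,"grip":-0.4},{"x":-106,"y":-286,"z":50,"twist":2,"grip":-0.4},{"x":-106,"y":-286,"z":70,"twist":2,"grip":-0.4},{"x":-106,"y":-286,"z":80,"twist":2,"grip":-0.4},{"x":-106,"y":-286,"z":80,"twist":2,"grip":-0.4}]' 30
python3 - <<'E'
from h import *
s=P("scene");t=P("top")
o=get_obs();R=cv2.Rodrigues(o['orientation'])[0];print(o['position'],o['wrist_force'],o['gripper_width'],R.round(3))
crop(s,140,150,220,210,10,"pics/s7.png")
crop(t,200,95,380,230,4,"pics/t7.png")
p=o['position']; w=o['gripper_width']/2
for k in(-w,w):
  q=p+R@[0,k,.17]; print(((proj(s,q)-[140,150])*10).round(0),((proj(s,q-[0,0,q[2]-.094])-[140,150])*10).round(0))
E
```

```text
time_s: 8.78
position: [0.6002, -0.0961, 0.315]
orientation: [-0.154, -3.136, 0.0]
wrist_force: [1.2, -0.5, 0.8]
gripper_width: 0.0598
[ 0.60079592 -0.09626466  0.31643064] [-0.05354181 -0.24843074 -0.02311901] 0.05962873218890643 [[-0.995  0.098  0.001]
 [ 0.098  0.995 -0.   ]
 [-0.001  0.    -1.   ]]
[[ 29. 514.]] [[ 71. 654.]]
[[275. 512.]] [[308. 651.]]
```

View pics/s7.png

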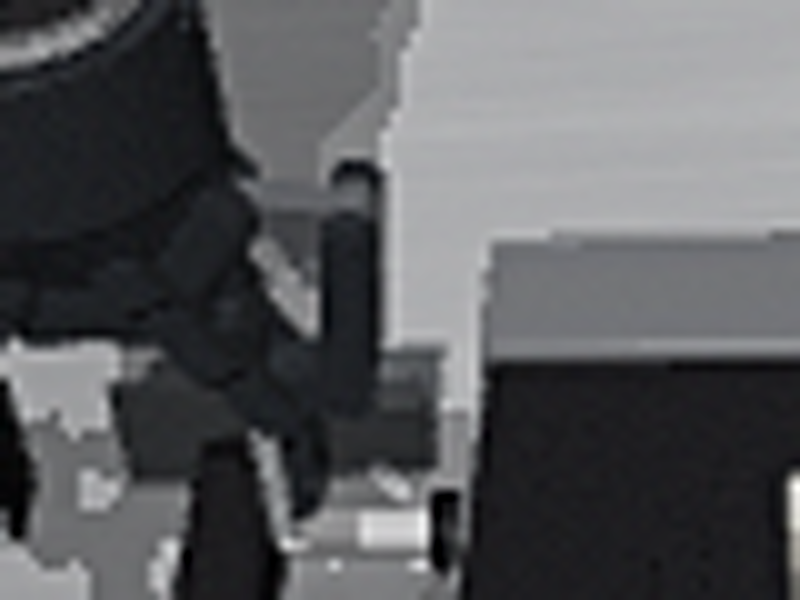

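View pics/t7.png

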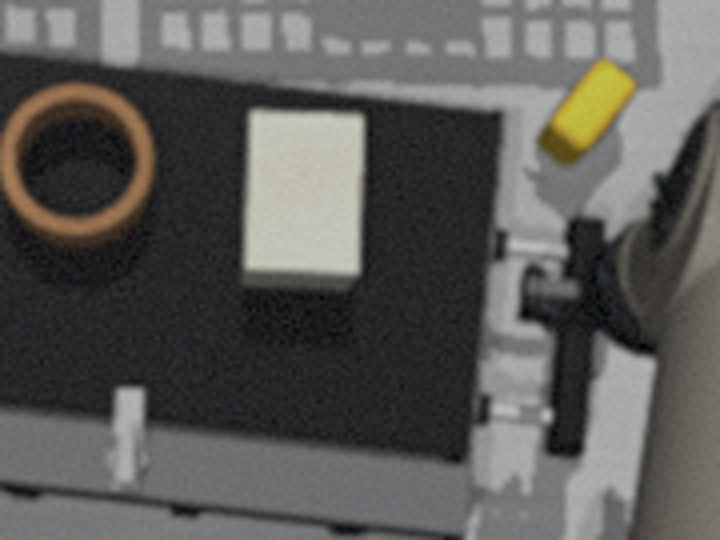

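The turnbutton's wing lies over the lid, at about (129,430) in the top crop. The fingers bracket the bar, so I'm descending to pinch it.

```bash
python3 -m crank '[{"x":-1,"y":-1,"z":20,"twist":0,"grip":-0.4},{"x":-1,"y":-1,"z":45,"twist":0,"grip":-0.4},{"x":-1,"y":-1,"z":65,"twist":0,"grip":-0.4},{"x":-1,"y":-1,"z":77,"twist":0,"grip":-0.4},{"x":-1,"y":-1,"z":77,"twist":0,"grip":-0.4}]' 30
python3 - <<'E'
from h import *
s=P("scene");t=P("top")
o=get_obs();print(o['position'],o['wrist_force'],o['gripper_width'])
crop(s,120,130,220,205,8,"pics/s8.png")
crop(t,300,95,380,155,10,"pics/t8.png")
E
```

```text
time_s: 9.5
position: [0.601, -0.0973, 0.2377]
orientation: [-0.154, -3.136, 0.0]
wrist_force: [0.9, 0.1, 0.2]
gripper_width: 0.0598
[ 0.60171399 -0.09748671  0.23916904] [ 0.83251706 -0.24710463  0.72836948] 0.05970023621427553
```

View pics/s8.png

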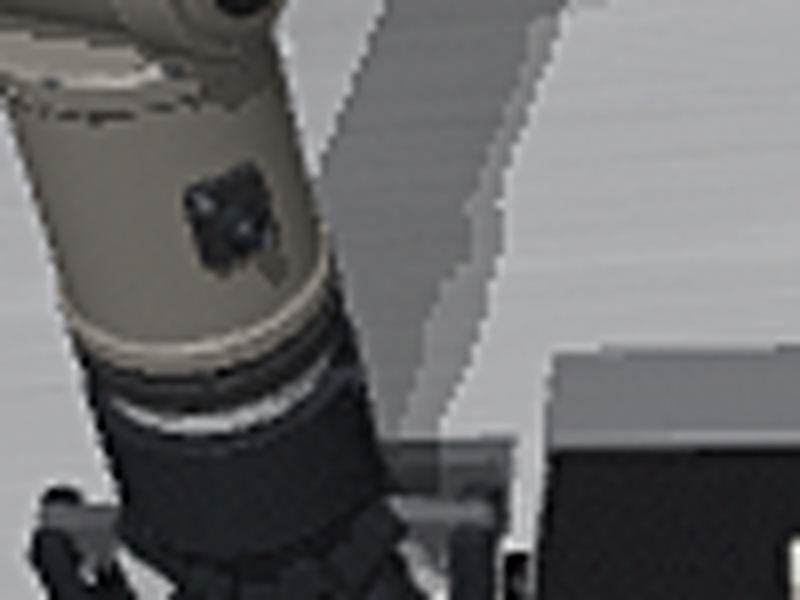

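No contact so far. Next I'll pinch.

```bash
python3 -m crank '[{"x":0,"y":0,"z":0,"twist":0,"grip":0.2},{"x":0,"y":0,"z":0,"twist":0,"grip":0.6},{"x":0,"y":0,"z":0,"twist":0,"grip":1},{"x":0,"y":0,"z":0,"twist":0,"grip":1},{"x":0,"y":0,"z":0,"twist":0,"grip":1},{"x":0,"y":0,"z":0,"twist":0,"grip":1}]' 40
python3 - <<'E'
from h import *
s=P("scene");o=get_obs();print(o['position'],o['wrist_force'],o['wrist_torque'],o['gripper_width'])
crop(s,140,170,220,230,10,"pics/s9.png")
E
```

```text
time_s: 10.35
position: [0.6019, -0.0962, 0.24]
orientation: [0.153, 3.137, 0.003]
wrist_force: [-1.0, 3.3, 5.9]
gripper_width: 0.0238
[ 0.60187151 -0.09624663  0.23997127] [-1.53202189  3.72528136  5.81326719] [ 0.31965671  0.33770345 -0.02992705] 0.024010003806584766
```

View pics/s9.png

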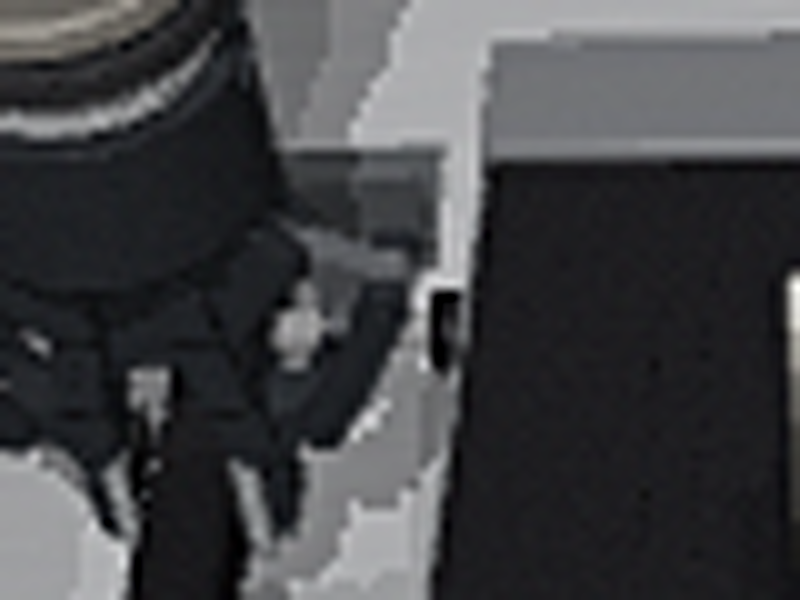

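```bash
python3 -m crank '[{"x":0,"y":-3,"z":0,"twist":0,"grip":1},{"x":0,"y":-8,"z":0,"twist":0,"grip":1},{"x":0,"y":-15,"z":0,"twist":0,"grip":1},{"x":0,"y":-22,"z":0,"twist":0,"grip":1},{"x":0,"y":-25,"z":0,"twist":0,"grip":1},{"x":0,"y":-25,"z":0,"twist":0,"grip":1}]' 40
python3 - <<'E'
from h import *
s=P("scene");o=get_obs();R=cv2.Rodrigues(o['orientation'])[0];print(o['position'],o['wrist_force'],o['wrist_torque'],o['gripper_width'],R[:,1])
crop(s,120,170,200,230,10,"pics/s10.png")
E
```

```text
time_s: 11.15
position: [0.5995, -0.1207, 0.24]
orientation: [0.153, 3.137, 0.005]
wrist_force: [-1.5, 4.1, 6.2]
gripper_width: 0.0238
[ 0.59949815 -0.12068085  0.23996346] [-1.70955257  3.72153705  5.65685491] [ 0.49700998  0.26232702 -0.04779155] 0.0241931025699638 [0.09688575 0.99529124 0.00291419]
```

View pics/s10.png

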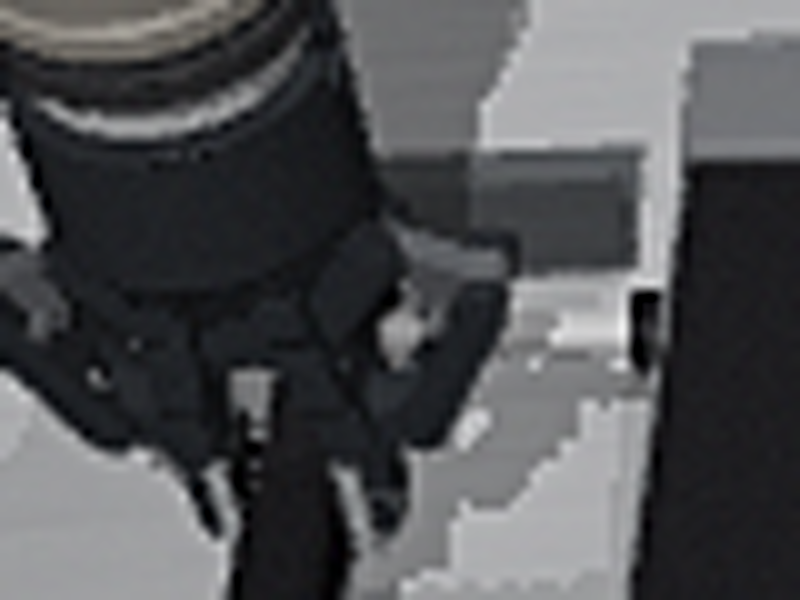

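The handle has come out about 25 mm and follows the grip. I'll keep drawing past the first stop.

```bash
python3 -m crank '[{"x":0,"y":-4,"z":0,"twist":0,"grip":1},{"x":0,"y":-12,"z":0,"twist":0,"grip":1},{"x":0,"y":-21,"z":0,"twist":0,"grip":1},{"x":0,"y":-30,"z":0,"twist":0,"grip":1},{"x":0,"y":-40,"z":0,"twist":0,"grip":1},{"x":0,"y":-50,"z":0,"twist":0,"grip":1},{"x":0,"y":-60,"z":0,"twist":0,"grip":1},{"x":0,"y":-70,"z":0,"twist":0,"grip":1},{"x":0,"y":-77,"z":0,"twist":0,"grip":1},{"x":0,"y":-80,"z":0,"twist":0,"grip":1},{"x":0,"y":-80,"z":0,"twist":0,"grip":1}]' 40
python3 -m crank '[{"x":0,"y":-3,"z":0,"twist":0,"grip":1},{"x":0,"y":-6,"z":0,"twist":0,"grip":1},{"x":0,"y":-9,"z":0,"twist":0,"grip":1},{"x":0,"y":-9,"z":0,"twist":0,"grip":1}]' 40
```

```text
time_s: 12.58
position: [0.5918, -0.2, 0.2399]
orientation: [0.152, 3.137, 0.006]
wrist_force: [-1.6, 5.8, 7.0]
gripper_width: 0.024
time_s: 13.08
position: [0.5909, -0.2087, 0.2399]
orientation: [0.152, 3.137, 0.006]
wrist_force: [-1.7, 6.3, 7.2]
gripper_width: 0.024
```

```bash
python3 -m crank '[{"x":0,"y":-2,"z":0,"twist":0,"grip":1},{"x":0,"y":-4,"z":0,"twist":0,"grip":1},{"x":0,"y":-5,"z":0,"twist":0,"grip":1},{"x":0,"y":-5,"z":0,"twist":0,"grip":1}]' 40
python3 -m crank '[{"x":0,"y":-1,"z":0,"twist":0,"grip":1},{"x":0,"y":-2,"z":0,"twist":0,"grip":1},{"x":0,"y":-2,"z":0,"twist":0,"grip":1}]' 40
python3 -m crank '[{"x":0,"y":-1,"z":0,"twist":0,"grip":1},{"x":0,"y":-2,"z":0,"twist":0,"grip":1},{"x":0,"y":-2,"z":0,"twist":0,"grip":1}]' 40
```

```text
time_s: 13.58
position: [0.5905, -0.2133, 0.24]
orientation: [0.151, 3.137, 0.007]
wrist_force: [-2.4, 5.9, 7.6]
gripper_width: 0.0236
time_s: 13.95
position: [0.5904, -0.215, 0.2399]
orientation: [0.151, 3.137, 0.008]
wrist_force: [-2.1, 7.0, 7.8]
gripper_width: 0.0244
time_s: 14.32
position: [0.5905, -0.2155, 0.2399]
orientation: [-0.15, -3.138, -0.012]
wrist_force: [-2.5, 11.0, 8.9]
gripper_width: 0.0237
```

```bash
python3 -m crank '[{"x":0,"y":-1,"z":0,"twist":0,"grip":1},{"x":0,"y":-2,"z":0,"twist":0,"grip":1},{"x":0,"y":-2,"z":0,"twist":0,"grip":1},{"x":0,"y":-2,"z":0,"twist":0,"grip":1}]' 40
python3 - <<'E'
from h import *
s=P("scene");t=P("top");o=get_obs();print(o['position'],o['wrist_force'],o['gripper_width'])
crop(s,90,150,340,310,3,"pics/s11.png");crop(t,120,95,400,270,2.8,"pics/t11.png")
E
```

```text
time_s: 14.82
position: [0.5905, -0.2159, 0.2399]
orientation: [-0.148, -3.137, -0.017]
wrist_force: [-3.1, 13.8, 10.8]
gripper_width: 0.0243
[ 0.59055556 -0.21592306  0.23988777] [-2.2243745  13.94504137 10.81838825] 0.023890452963428902
```

View pics/s11.png

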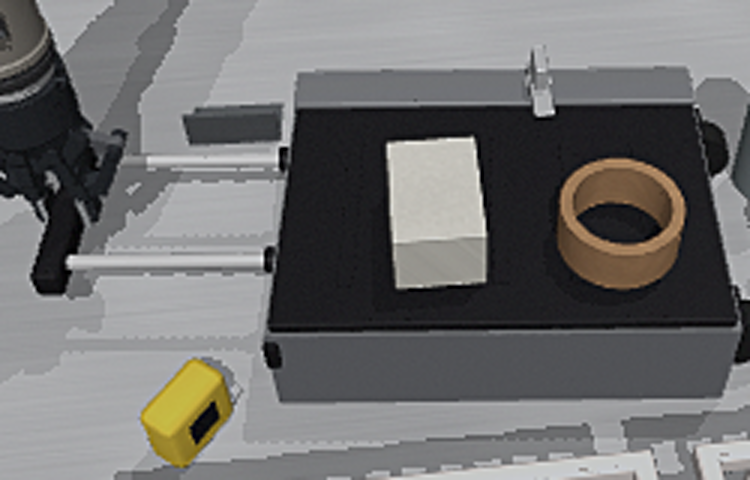

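View pics/t11.png

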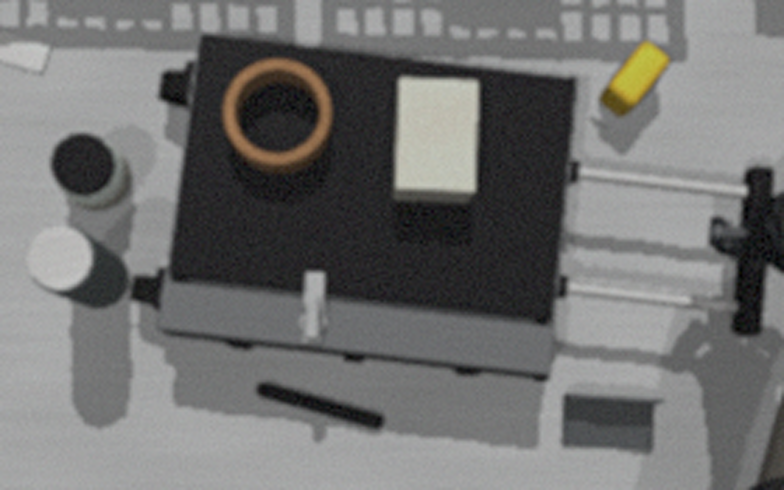

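```bash
python3 -c "
from bench import *
print(finish_job())"
```

```text
the job is handed in; nothing more can be done
None
```

I turned the turnbutton to its stop, drew the pull handle out to its second stop, and handed the job in still gripping it there with 40 N. It took about 15 s of the 45 s allowed.

- **Turnbutton:** The wrist torque rose from about 0 to 1.3 N m as the turnbutton reached its stop. Pictures taken afterwards show the long end lying over the lid edge.
- **Release button:** I squeezed the button and bar together to a measured 24 mm, against about 25 mm expected with the button fully in. The handle left home and passed the first stop without catching.
- **Pull handle:** The measured travel is 120 mm. At the end the grip stopped moving while the pull rose from about 6 to 14 N, which is well under the limits.
- **Rest of the scene:** In the last pictures the lid is shut, and the tape roll, carton, marker, bracket, tape measure, can and jar all look unmoved.

The two cameras disagreed by about 5 to 10 mm in x when I located the case. I averaged them and checked the fit against the fingers in the pictures before gripping. No check failed.

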